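# Feel round the rim of a serving board for splinters

## Robot

A 7-joint arm with a two-finger parallel gripper is mounted at the origin on the work surface. World frame = base frame: x ahead of the robot, y to its left, z up, the work surface at z = 0. Lengths are in m, angles in rad, forces in N, time in s.
With the tool pointing down it reaches from about 0.35 to 0.9 m from the base axis. Payload 8.1 kg.
Tool frame: the origin (TCP) lies midway between the tips of the shut fingers; the grasp point (between the pads) lies 19 mm behind it; z points along the fingers, y is the line along which they close (so a half turn about z gives the same grasp; the last joint's range is limited). The gripper opens to 92 mm and grips with 3 to 60 N. Pads are 19 mm wide; open, the fingers measure 130 mm over their backs; the gripper's body (75 mm by 190 mm) begins 47 mm behind the grasp point.
Start: joints at [1.097, 0.434, 0.025, 1.573, -0.012, 1.134, -0.075], TCP at [0.226, -0.583, 0.227] pointing down, gripper open.
Joint ranges: [-2.62, 2.62], [-0.44, 2.09], [-1.27, 1.32], [0.08, 2.57], [-1.32, 4.46], [0.12, 2], [-2.74, 2.74]. Speed limits (rad/s): [2.22, 2.22, 3.01, 3.01, 3.14, 3.14, 3.14].

## Interface

Orientations are given as a rotation vector (axis times angle).
In Python, from cell import arm gives the robot as it stands.
- The arm moves only by the tool move_arm, never from a script. Its argument "motion" is a list of rows, each an object of numbers: "tx", "ty", "tz": the shift along the tool's x, y, z normalised to -1 to 1, where 1 is 1000 mm; "twist": the turn about the tool's z normalised to -1 to 1, where 1 is pi/2 rad. In form: [{"tx": .., "ty": .., "tz": .., "twist": ..}, ...]. A call has 1 to 12 rows; each row shifts and turns the commanded pose from where the row before left it, along the tool's axes as they then stand; what a row does not reach is not made up. A row lasts 1/10 s, in which the tool goes at most 50 mm and 8.59 degrees, less where a joint would pass 70% of its speed; a pose out of reach is approached as far as the arm can. A call with a number of a shift or a turn outside -1 to 1 is refused whole. A call with a gripper value outside its range is refused whole. "gripper" is the gripper's target within -1 to 1 (shut at 1, half-way at 0, fully open at -1), set as the call begins (left out, the last holds). The fingers move at their own pace and stop on an object; "squeeze" is the grip in N (left out, the last holds). Time passes only in rows, so rows that do not move let the fingers close. It gives the time, the measured TCP pose, the force, the opening and the grip force at its end, in the units of the state.
- arm.observe(): the state, without advancing time (a new reading comes with each control period).
- arm.get_image(name): name is "side" or "top"; returns the picture (384x512x3 uint8, red, green, blue); there is no depth.
- arm.calibration(name): a dict with "K" (3x3 intrinsics, pixels), "T" (4x4, takes a point from camera to world coordinates). Camera axes: x right, y down, z forward; pixel columns grow to the right and rows downward; lengths in m; the calibration is good to about 2 mm. A picture is of the moment at which its call begins. calibration takes no time and is no camera call.
- arm.sign_off(): hands the job in; it is judged then, once.
Trained networks look in the newest picture that a camera, given by its name, has taken for a name from the list of things; names that differ only in an ending like _2 or _b are one class to them, and where a whole thing is asked for, a point or a joint stands for the part that bears it (a point fixed in the world has none). Each returns a list of dicts, best first, with "conf" (0 to 1); they miss things now and then, are a little off and sometimes report something else, mostly with a low value. They report only what shows in the picture. A call takes as long as a camera call.
- arm.look_for(camera, query): "point" ([column, row] as shares, 0 to 1, of the picture: columns of its width, rows of its height, amid what is visible of it).
- arm.regions_of(camera, query): "region" (384x512 bool, what is visible of it) and "point" ([column, row] as shares, 0 to 1, of the picture: columns of its width, rows of its height, amid what is visible of it).
- arm.place_of(camera, query): "point" ([column, row] as shares, 0 to 1, of the picture: columns of its width, rows of its height: a listed point, or the origin of a listed thing).
The state is a dict: "clock": time; "joints": joint angles; "dq": joint speeds; "joint_efforts": joint torques, N m; "position": TCP position; "ee_rot": TCP orientation; "force": force on the tool from outside, world axes, zero at the start; "ft_torque": the same for the moment, N m; "width": opening from 0.0 (shut) to 1.0 (fully open); "gripper_force": force on a finger pad.
Only numpy, scipy, OpenCV 4.12 (cv2) and the standard library are available. Lean on these libraries where they do the work, as an engineer would, in place of code of your own. Each camera call takes 0.05 s, during which the arm holds its last target. There are 200 camera calls.

## Task

Feel the freshly routed rim of the round wooden board for splinters: with the fingers shut and pointing down, rest the fingertips lightly on the top of its rim right beside the handle, run them along the rim clockwise (seen from above) all the way round to the other side of the handle, then lift off clear. Touch only: do not press hard, and do not lift or shift the board, the sanding block lying on it or anything else around.

Things in the scene. Friction and masses are not known exactly. Their poses are not given: they have to be found in the camera images.
- board: round wooden board on a dark foam mat (10 mm thick, 425 x 310 mm): disc 105 mm in radius, 20 mm thick; flat handle 42 mm wide, reaching 241 mm from the disc centre. 0.55 kg; the tacky foam stops it sliding, but it can be lifted off. Origin: centre of the disc underside; z up; handle points along -x. The foam gives about 1 mm for each 2.5 N pressed on the board.
- rim1 (a point): point on the upper face of the board, 7 mm in from its round edge (98 mm from the disc's centre), 36 degrees clockwise from the handle seen from above: the first of ten in the order of the stroke, 32 degrees (54 mm) apart
- rim2 (a point): point on the upper face of the board, 7 mm in from its round edge (98 mm from the disc's centre), 68 degrees clockwise from the handle seen from above
- rim3 (a point): point on the upper face of the board, 7 mm in from its round edge (98 mm from the disc's centre), 100 degrees clockwise from the handle seen from above
- rim4 (a point): point on the upper face of the board, 7 mm in from its round edge (98 mm from the disc's centre), 132 degrees clockwise from the handle seen from above
- rim5 (a point): point on the upper face of the board, 7 mm in from its round edge (98 mm from the disc's centre), 164 degrees clockwise from the handle seen from above
- rim6 (a point): point on the upper face of the board, 7 mm in from its round edge (98 mm from the disc's centre), 196 degrees clockwise from the handle seen from above
- rim7 (a point): point on the upper face of the board, 7 mm in from its round edge (98 mm from the disc's centre), 228 degrees clockwise from the handle seen from above
- rim8 (a point): point on the upper face of the board, 7 mm in from its round edge (98 mm from the disc's centre), 260 degrees clockwise from the handle seen from above
- rim9 (a point): point on the upper face of the board, 7 mm in from its round edge (98 mm from the disc's centre), 292 degrees clockwise from the handle seen from above
- rim10 (a point): point on the upper face of the board, 7 mm in from its round edge (98 mm from the disc's centre), 324 degrees clockwise from the handle seen from above: the last
- block: cork sanding block 95 x 55 x 30 mm lying on the middle of the board; origin: centre of its underside; loose, to be left alone
- pencil: flat carpenter's pencil, 160 mm long, on the mat beside the board's handle; origin: its middle, underside; loose, to be left alone
- spanner: small flat steel collet spanner, 135 mm long, 4 mm thick, on the mat on the other side of the handle; origin: its middle, underside; loose, to be left alone
- router: trim router (hand routing machine) lying on its side at one side of the mat, 240 mm long, 90 mm high, 90 mm square black sole; origin: under its middle; loose, to be left alone
- tape: tape measure 68 x 32 x 62 mm standing at the other side of the mat; origin: centre of its underside; loose, to be left alone
- square: try square lying flat beyond the mat: wooden stock 100 mm long, steel blade 155 mm, 16 mm thick; origin: under the stock's middle; loose, to be left alone
- wax: low round metal tin of wax, 74 mm across and 45 mm tall, standing beyond the mat; origin: centre of its underside; loose, to be left alone

How it is judged:
By the outcome, as a careful person would: the job done as asked, in the order asked, and still so for the second after the job is handed in, with the robot touching nothing.
It also fails if it takes over 72 s, if anything falls off the work surface, if the arm or the gripper's body presses on something with over 40 N, if the wrist force passes 120 N, or if a joint passes its speed limit or range.

## Working session

There is one attempt and no reset: what is moved stays moved. The work goes in short steps, Python scripts to look and compute and a tool call to move; the robot and the scene stay as the last step left them, time stands still between calls to the robot, and variables do not carry over. Pictures are saved under pics/ and viewed, at most 10 in all, crops included, and the job is handed in when it is done.

Besides the shell and the picture viewer there is one more tool, called after "Call:" by a JSON object that holds its "method" and its "body". move_arm: Moves the arm, as the interface text tells. Scaled input: -1 to 1 covers 1000 mm each way for a shift and pi/2 rad each way for a turn. Its arguments: {"type":"object","properties":{"motion":{"type":"array","items":{"type":"object","properties":{"tx":{"type":"number"},"ty":{"type":"number"},"tz":{"type":"number"},"twist":{"type":"number"}}}},"gripper":{"type":"number"},"squeeze":{"type":"number"}},"required":["motion"]}

```bash
mkdir -p pics; cat > h.py <<'E'
import numpy as np, cv2
from cell import arm
def ray(cam,p,z):
    c=arm.calibration(cam);K=c["K"];T=c["T"]
    d=T[:3,:3]@np.linalg.inv(K)@np.array([p[0]*512,p[1]*384,1]);o=T[:3,3]
    return o+d*(z-o[2])/d[2]
E
python3 - <<'E'
from h import *
s=arm.observe();print(s["clock"],s["position"],s["ee_rot"],s["force"],s["width"])
for c in("top","side"):
    cv2.imwrite(f"pics/{c}0.png",cv2.cvtColor(arm.get_image(c),cv2.COLOR_RGB2BGR))
    print(c,arm.calibration(c)["T"][:3,3])
    for i in range(1,11):
        for r in arm.place_of(c,f"rim{i}")[:1]: print(i,r["conf"],np.round(ray(c,r["point"],.03),4))
    for n,z in(("board",.01),("block",.03),("router",0),("tape",0),("wax",0),("square",0),("pencil",.01)):
        for r in arm.place_of(c,n)[:1]: print(n,r["conf"],np.round(ray(c,r["point"],z),4))
E
```

```text
0.0 [ 0.22625343 -0.5820696   0.22593286] [-3.08626234e+00 -5.78804065e-01  6.62742311e-04] [ 0.93136192  0.19351776 -0.01161471] 0.9980584423528683
top [0.40020501 0.07424205 1.15190243]
1 0.96 [ 0.5232 -0.1075  0.03  ]
2 0.96 [ 0.5232 -0.1075  0.03  ]
3 0.96 [ 0.5232 -0.1075  0.03  ]
4 0.96 [ 0.5232 -0.1075  0.03  ]
5 0.96 [ 0.5232 -0.1075  0.03  ]
6 0.96 [ 0.5232 -0.1075  0.03  ]
7 0.96 [ 0.5232 -0.1075  0.03  ]
8 0.96 [ 0.5232 -0.1075  0.03  ]
9 0.96 [ 0.5232 -0.1075  0.03  ]
10 0.96 [ 0.5232 -0.1075  0.03  ]
board 0.59 [ 0.5744 -0.0275  0.01  ]
block 0.77 [ 0.574  -0.0307  0.03  ]
router 0.64 [0.7444 0.1696 0.    ]
tape 0.86 [ 0.4303 -0.2332  0.    ]
wax 0.69 [ 0.6649 -0.2187  0.    ]
square 0.85 [ 0.7425 -0.1215  0.    ]
pencil 0.51 [ 0.3977 -0.051   0.01  ]
side [ 0.3712643  -0.67765528  0.86082284]
1 0.97 [0.5567 0.0712 0.03  ]
2 0.97 [0.5567 0.0712 0.03  ]
3 0.97 [0.5567 0.0712 0.03  ]
4 0.97 [0.5567 0.0712 0.03  ]
5 0.97 [0.5567 0.0712 0.03  ]
6 0.97 [0.5567 0.0712 0.03  ]
7 0.97 [0.5567 0.0712 0.03  ]
8 0.97 [0.5567 0.0712 0.03  ]
9 0.97 [0.5567 0.0712 0.03  ]
10 0.97 [0.5567 0.0712 0.03  ]
board 0.66 [ 0.5799 -0.0311  0.01  ]
block 0.85 [ 0.5759 -0.0216  0.03  ]
router 0.8 [ 0.7388  0.1495 -0.    ]
wax 0.75 [ 0.6474 -0.2166  0.    ]
square 0.94 [ 0.7414 -0.1107  0.    ]
pencil 0.54 [ 0.3827 -0.0449  0.01  ]
```

View pics/top0.png

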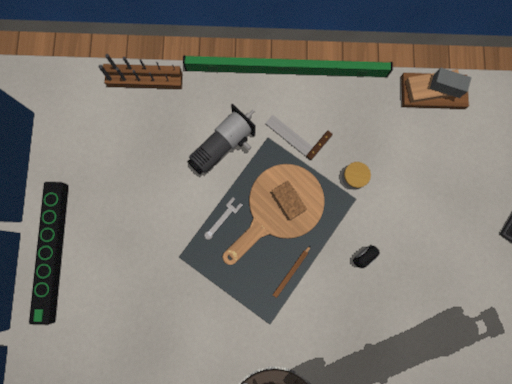

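View pics/side0.png

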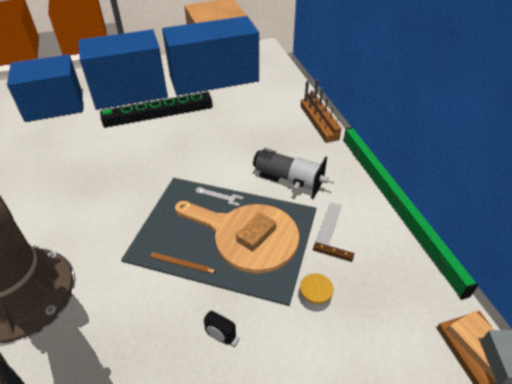

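The top view shows the disc centre at about (287,201), with the handle pointing lower-left to (230,257). The pencil is at (292,272), the spanner at (223,219), the router at (222,140) and the block on the middle of the disc. The side view agrees. Next I'll fit the board's pose.

```bash
cat >> h.py <<'E'
def W(c,pts,z): return np.array([ray(c,[(p[0]+.5)/512,(p[1]+.5)/384],z) for p in pts])
E
python3 - <<'E'
from h import *
from scipy.optimize import least_squares
for c in("top","side"):
    arm.get_image(c)
    rb=arm.regions_of(c,"board")[0]; m=rb["region"].astype(np.uint8)
    for r in arm.regions_of(c,"block")[:1]: m|=r["region"].astype(np.uint8)
    m=cv2.morphologyEx(m,cv2.MORPH_CLOSE,np.ones((5,5)))
    ct=max(cv2.findContours(m,0,cv2.CHAIN_APPROX_NONE)[0],key=cv2.contourArea)[:,0]
    P=W(c,ct,.026)[:,:2]
    c0=np.array([.577,-.029])
    for _ in range(8):
        d=P-c0; r=np.hypot(*d.T); k=abs(r-.105)<.015
        f=least_squares(lambda q:np.hypot(*(P[k]-q[:2]).T)-q[2],[*c0,.105],loss="soft_l1",f_scale=.002); c0=f.x[:2]
    d=P-c0; r=np.hypot(*d.T); h=d[(r>.15)]; 
    mm=W(c,np.argwhere(m)[:,::-1],.028)[:,:2]-c0; mm=mm[np.hypot(*mm.T)>.13]
    a=mm.mean(0); print(c,"centre",c0,"r",f.x[2],"rms",np.std(f.fun),"handle deg",np.degrees(np.arctan2(a[1],a[0])),"tip",r.max())
    for n,z in(("block",.06),("router",.05),("pencil",.015),("spanner",.012)):
        for g in arm.regions_of(c,n)[:1]:
            q=W(c,np.argwhere(g["region"])[:,::-1],z)[:,:2].astype(np.float32)
            print(n,g["conf"],[np.round(v,3) for v in cv2.minAreaRect(q)])
E
```

```text
Traceback (most recent call last):
  File "h.py", line 7, in W
    def W(c,pts,z): return np.array([ray(c,[(p[0]+.5)/512,(p[1]+.5)/384],z) for p in pts])
                                     ~~~^^^^^^^^^^^^^^^^^^^^^^^^^^^^^^^^^^^
  File "h.py", line 4, in ray
    c=arm.calibration(cam);K=c["K"];T=c["T"]
ValueError: time passes only in moves, steps and waits
```

```bash
cat > h.py <<'E'
import numpy as np, cv2
from cell import arm
C={c:arm.calibration(c) for c in("top","side")}
def W(c,pts,z):
    K=np.array(C[c]["K"]);T=np.array(C[c]["T"]);p=np.asarray(pts,float)
    d=np.c_[p,np.ones(len(p))]@np.linalg.inv(K).T@T[:3,:3].T;o=T[:3,3]
    return o+d*((z-o[2])/d[:,2:])
E
python3 - <<'E'
from h import *
from scipy.optimize import least_squares
for c in("top","side"):
    arm.get_image(c)
    rb=arm.regions_of(c,"board")[0]; m=rb["region"].astype(np.uint8)
    for r in arm.regions_of(c,"block")[:1]: m|=r["region"].astype(np.uint8)
    m=cv2.morphologyEx(m,cv2.MORPH_CLOSE,np.ones((5,5)))
    ct=max(cv2.findContours(m,0,cv2.CHAIN_APPROX_NONE)[0],key=cv2.contourArea)[:,0]
    P=W(c,ct,.026)[:,:2]
    c0=np.array([.577,-.029])
    for _ in range(8):
        d=P-c0; r=np.hypot(*d.T); k=abs(r-.105)<.015
        f=least_squares(lambda q:np.hypot(*(P[k]-q[:2]).T)-q[2],[*c0,.105],loss="soft_l1",f_scale=.002); c0=f.x[:2]
    d=P-c0; r=np.hypot(*d.T)
    mm=W(c,np.argwhere(m)[:,::-1],.028)[:,:2]-c0; mm=mm[np.hypot(*mm.T)>.13]
    a=mm.mean(0); print(c,"centre",c0,"r",f.x[2],"rms",np.std(f.fun),"handle deg",np.degrees(np.arctan2(a[1],a[0])),"tip",r.max())
    for n,z in(("block",.06),("router",.05),("pencil",.015),("spanner",.012)):
        for g in arm.regions_of(c,n)[:1]:
            q=W(c,np.argwhere(g["region"])[:,::-1],z)[:,:2].astype(np.float32)
            print(n,g["conf"],[np.round(v,3) for v in cv2.minAreaRect(q)])
print(arm.observe()["clock"])
E
```

```text
top centre [ 0.57539939 -0.02331687] r 0.10407544620319276 rms 0.002966197450511196 handle deg 136.43200459937913 tip 0.23849401932862105
block 0.98 [array([ 0.572, -0.026]), array([0.098, 0.061]), np.float64(33.084)]
router 0.78 [array([0.729, 0.146]), array([0.116, 0.231]), np.float64(53.216)]
pencil 0.61 [array([ 0.38 , -0.041]), array([0.017, 0.157]), np.float64(54.876)]
spanner 0.57 [array([0.74 , 0.155]), array([0.108, 0.23 ]), np.float64(52.836)]
side centre [ 0.57314119 -0.02526894] r 0.10626192837605444 rms 0.0028289589839508213 handle deg 136.70598051865625 tip 0.24179731789851408
block 0.67 [array([ 0.569, -0.034]), array([0.113, 0.067]), np.float64(34.059)]
pencil 0.63 [array([ 0.382, -0.04 ]), array([0.02 , 0.166]), np.float64(56.194)]
spanner 0.63 [array([0.519, 0.16 ]), array([0.039, 0.136]), np.float64(51.019)]
2.65
```

Call:
{"method": "move_arm", "body": {"motion": [{"twist": -0.0708},{"twist": -0.0708},{"twist": -0.0708},{"twist": -0.0708},{},{}], "gripper": 1, "squeeze": 5}}

```text
invalid input
```

```bash
cat >> h.py <<'E'
from scipy.spatial.transform import Rotation as R
def delta(target):
    s=arm.observe();r=R.from_rotvec(s["ee_rot"]).as_matrix()
    print("pos",np.round(s["position"],4),"F",np.round(s["force"],2),"t",s["clock"],"shift mm",np.round(r.T@(np.array(target)-s["position"])*1000,1),"axes",np.round(r.T,3).tolist(),"w",s["width"])
E
python3 - <<'E'
from h import *
from scipy.optimize import least_squares
for c in("top","side"):
    im=arm.get_image(c); hsv=cv2.cvtColor(im,cv2.COLOR_RGB2HSV).astype(int)
    m=((hsv[...,1]>80)&(hsv[...,2]>90)&(hsv[...,0]<25)).astype(np.uint8)
    n,l,st,ce=cv2.connectedComponentsWithStats(m)
    cc=np.array(C[c]["K"])@(np.linalg.inv(C[c]["T"])@[.5,.05,.03,1])[:3]; 
    i=max(range(1,n),key=lambda j:-abs(np.array(ce[j])-cc[:2]/cc[2]).sum()+min(st[j,4],3000)*.05)
    ct=max(cv2.findContours((l==i).astype(np.uint8),0,cv2.CHAIN_APPROX_NONE)[0],key=cv2.contourArea)[:,0]
    P=W(c,ct,.03)[:,:2];c0=np.array([.5743,-.0243])
    for _ in range(5):
        k=abs(np.hypot(*(P-c0).T)-.105)<.012
        f=least_squares(lambda q:np.hypot(*(P[k]-q[:2]).T)-q[2],[*c0,.105],loss="soft_l1",f_scale=.002); c0=f.x[:2]
    print(c,st[i,4],c0,f.x[2],np.std(f.fun),k.sum())
    a=P-c0;a=a[np.hypot(*a.T)>.13].mean(0);print(np.degrees(np.arctan2(a[1],a[0])))
delta([.5498,.0706,.2])
E
```

```text
top 5103 [ 0.57693881 -0.02289291] 0.10360789746467833 0.0018771729968063264 203
136.02009092135762
side 5394 [ 0.5733011  -0.02783924] 0.10737930834809588 0.0022838789785716166 208
136.3036660977992
pos [ 0.2265 -0.5825  0.2267] F [-0.07  0.22 -0.5 ] t 2.75 shift mm [ 538.  -491.6   26.7] axes [[0.932, 0.362, -0.0], [0.362, -0.932, 0.0], [0.0, -0.0, -1.0]] w 0.9980063278176187
```

Call:
{"method": "move_arm", "body": {"motion": [{"tx": 0,"ty": 0,"tz": 0,"twist": -0.0708},{"tx": 0,"ty": 0,"tz": 0,"twist": -0.0708},{"tx": 0,"ty": 0,"tz": 0,"twist": -0.0708},{"tx": 0,"ty": 0,"tz": 0,"twist": -0.0708},{"tx": 0,"ty": 0,"tz": 0,"twist": 0}], "gripper": 1, "squeeze": 5}}

```text
clock: 3.25
position: [0.2263, -0.5826, 0.2267]
ee_rot: [2.883, 1.248, 0.0]
force: [0.2, 0.2, 0.0]
width: 0.612
gripper_force: 0.0
```

```bash
python3 - <<'E'
from h import *
delta([.5505,.0701,.2])
E
```

```text
pos [ 0.2263 -0.5826  0.2267] F [0.19 0.2  0.01] t 3.25 shift mm [ 697.8 -210.2   26.8] axes [[0.684, 0.729, 0.0], [0.729, -0.684, 0.0], [0.0, 0.0, -1.0]] w 0.6124207592453264
```

Call:
{"method": "move_arm", "body": {"motion": [{"tx": 0.0388,"ty": -0.0117,"tz": 0,"twist": 0},{"tx": 0.0388,"ty": -0.0117,"tz": 0,"twist": 0},{"tx": 0.0388,"ty": -0.0117,"tz": 0,"twist": 0},{"tx": 0.0388,"ty": -0.0117,"tz": 0,"twist": 0},{"tx": 0.0388,"ty": -0.0117,"tz": 0,"twist": 0},{"tx": 0.0388,"ty": -0.0117,"tz": 0,"twist": 0},{"tx": 0.0388,"ty": -0.0117,"tz": 0,"twist": 0},{"tx": 0.0388,"ty": -0.0117,"tz": 0,"twist": 0},{"tx": 0.0388,"ty": -0.0117,"tz": 0,"twist": 0},{"tx": 0.0388,"ty": -0.0117,"tz": 0,"twist": 0},{"tx": 0.0388,"ty": -0.0117,"tz": 0,"twist": 0},{"tx": 0.0388,"ty": -0.0117,"tz": 0,"twist": 0}]}}

```text
clock: 4.45
position: [0.444, -0.1458, 0.227]
ee_rot: [2.886, 1.24, 0.001]
force: [0.2, -1.1, -0.4]
width: 0.003
gripper_force: 0.0
```

Call:
{"method": "move_arm", "body": {"motion": [{"tx": 0.0388,"ty": -0.0117,"tz": 0,"twist": 0},{"tx": 0.0388,"ty": -0.0117,"tz": 0,"twist": 0},{"tx": 0.0388,"ty": -0.0117,"tz": 0,"twist": 0},{"tx": 0.0388,"ty": -0.0117,"tz": 0,"twist": 0},{"tx": 0.0388,"ty": -0.0117,"tz": 0,"twist": 0},{"tx": 0.0388,"ty": -0.0117,"tz": 0,"twist": 0},{"tx": 0,"ty": 0,"tz": 0,"twist": 0},{"tx": 0,"ty": 0,"tz": 0,"twist": 0},{"tx": 0,"ty": 0,"tz": 0,"twist": 0}]}}

```text
clock: 5.35
position: [0.5515, 0.069, 0.2265]
ee_rot: [2.885, 1.241, -0.001]
force: [-0.2, -1.2, -0.2]
width: 0.004
gripper_force: 0.0
```

```bash
python3 - <<'E'
from h import *
delta([.5505,.0701,.04])
E
```

```text
pos [0.5515 0.069  0.2265] F [-0.15 -1.15 -0.25] t 5.35 shift mm [  0.3  -1.5 186.5] axes [[0.688, 0.726, -0.001], [0.726, -0.688, 0.0], [-0.001, -0.001, -1.0]] w 0.0039059758824477077
```

Straight above the start now. I'll descend to about 42 mm and read the force baseline.

Call:
{"method": "move_arm", "body": {"motion": [{"tx": 0,"ty": -0.0015,"tz": 0.035,"twist": 0},{"tx": 0,"ty": 0,"tz": 0.035,"twist": 0},{"tx": 0,"ty": 0,"tz": 0.035,"twist": 0},{"tx": 0,"ty": 0,"tz": 0.035,"twist": 0},{"tx": 0,"ty": 0,"tz": 0.025,"twist": 0},{"tx": 0,"ty": 0,"tz": 0.015,"twist": 0},{"tx": 0,"ty": 0,"tz": 0.005,"twist": 0},{"tx": 0,"ty": 0,"tz": 0,"twist": 0},{"tx": 0,"ty": 0,"tz": 0,"twist": 0},{"tx": 0,"ty": 0,"tz": 0,"twist": 0}]}}

```text
clock: 6.35
position: [0.5515, 0.0712, 0.0429]
ee_rot: [2.884, 1.245, 0.003]
force: [-0.4, -0.4, -0.8]
width: 0.004
gripper_force: 0.0
```

```bash
python3 - <<'E'
from h import *
delta([.5505,.0701,.031])
cv2.imwrite("pics/s1.png",cv2.resize(cv2.cvtColor(arm.get_image("side"),cv2.COLOR_RGB2BGR)[150:320,120:370],None,fx=3,fy=3))
E
```

```text
pos [0.5515 0.0712 0.0429] F [-0.4  -0.39 -0.77] t 6.35 shift mm [-1.5 -0.  11.9] axes [[0.686, 0.728, 0.001], [0.728, -0.686, 0.001], [0.002, 0.0, -1.0]] w 0.004038348740662965
```

View pics/s1.png

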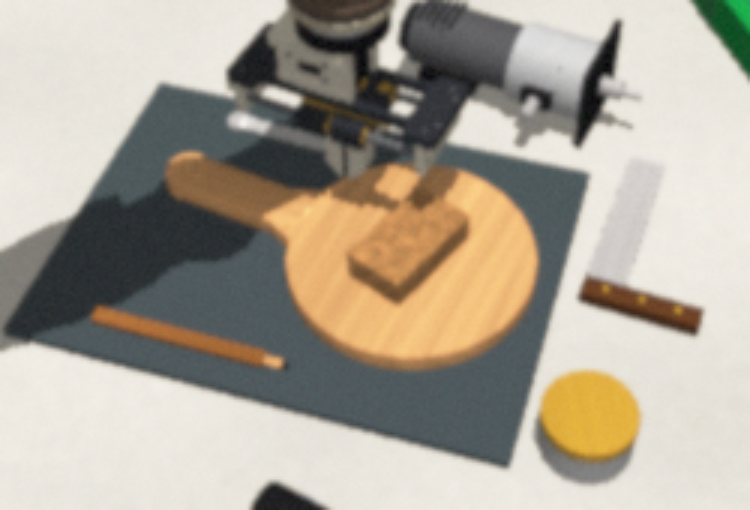

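The gripper is hovering over the rim, but I see two separate prongs at (345,150) and (425,150) in the crop. I'll check that against the TCP projection.

```bash
python3 - <<'E'
from h import *
out=[]
s=arm.observe();r=R.from_rotvec(s["ee_rot"]).as_matrix()
for c in("side","top"):
    im=cv2.cvtColor(arm.get_image(c),cv2.COLOR_RGB2BGR)
    pt=[]
    for off in(0,.046,-.046):
        p=s["position"]+r[:,1]*off
        q=np.array(C[c]["K"])@(np.linalg.inv(C[c]["T"])@[*p,1])[:3];pt.append(q[:2]/q[2])
    x,y=np.int32(pt[0]);x0,y0=x-40,y-50
    cr=cv2.resize(im[y0:y0+80,x0:x0+80],None,fx=5,fy=5,interpolation=cv2.INTER_CUBIC)
    for p in pt: cv2.drawMarker(cr,tuple(int(v) for v in (p-[x0,y0])*5),(0,0,255),0,10,1)
    out.append(cr)
cv2.imwrite("pics/s2.png",np.hstack(out));print(s["width"])
E
```

```text
0.0035218482007687174
```

View pics/s2.png

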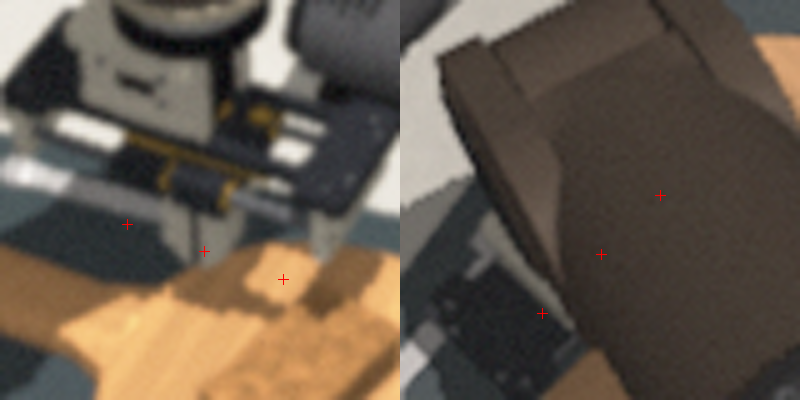

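```bash
python3 - <<'E'
from h import *
s=arm.observe();r=R.from_rotvec(s["ee_rot"]).as_matrix();c="side"
im=cv2.cvtColor(arm.get_image(c),cv2.COLOR_RGB2BGR)
def pj(o):
    q=np.array(C[c]["K"])@(np.linalg.inv(C[c]["T"])@[*(s["position"]+r@o),1])[:3];return q[:2]/q[2]
x0,y0=np.int32(pj(np.zeros(3)))-[50,55]
cr=cv2.resize(im[y0:y0+90,x0:x0+110],None,fx=6,fy=6,interpolation=cv2.INTER_CUBIC)
for z in(0,-.066):
  hx,hy=(.0095,.019) if z==0 else (.0375,.095)
  q=np.int32([(pj(np.array([a*hx,b*hy,z]))-[x0,y0]+.5)*6 for a,b in((1,1),(1,-1),(-1,-1),(-1,1))])
  cv2.polylines(cr,[q],True,(0,0,255),1)
cv2.imwrite("pics/s3.png",cr)
E
```

```text
(no output)
```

View pics/s3.png

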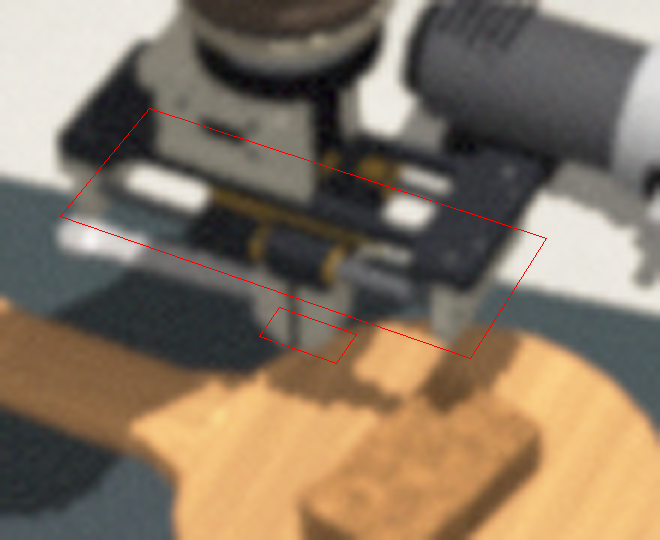

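The image matches the stated geometry: fingers shut at the TCP, and the body legs about 66 mm above the tips, which clears the 30 mm block. Now I'll touch down gently.

Call:
{"method": "move_arm", "body": {"motion": [{"tx": 0,"ty": 0,"tz": 0.004,"twist": 0},{"tx": 0,"ty": 0,"tz": 0.003,"twist": 0},{"tx": 0,"ty": 0,"tz": 0.002,"twist": 0},{"tx": 0,"ty": 0,"tz": 0.001,"twist": 0},{"tx": 0,"ty": 0,"tz": 0,"twist": 0},{"tx": 0,"ty": 0,"tz": 0,"twist": 0}]}}

```text
clock: 7.15
position: [0.5508, 0.0714, 0.0317]
ee_rot: [2.884, 1.246, -0.0]
force: [-0.2, 0.2, 0.4]
width: 0.006
gripper_force: 0.0
```

Call:
{"method": "move_arm", "body": {"motion": [{"tx": 0,"ty": 0,"tz": 0.001,"twist": 0},{"tx": 0,"ty": 0,"tz": 0.001,"twist": 0},{"tx": 0,"ty": 0,"tz": 0,"twist": 0},{"tx": 0,"ty": 0,"tz": 0,"twist": 0}]}}

```text
clock: 7.55
position: [0.5508, 0.0714, 0.0298]
ee_rot: [2.884, 1.246, 0.0]
force: [0.2, 0.4, 0.3]
width: 0.004
gripper_force: 0.3
```

Call:
{"method": "move_arm", "body": {"motion": [{"tx": 0,"ty": 0,"tz": 0.001,"twist": 0},{"tx": 0,"ty": 0,"tz": 0,"twist": 0},{"tx": 0,"ty": 0,"tz": 0,"twist": 0}]}}

```text
clock: 7.85
position: [0.5508, 0.0714, 0.0288]
ee_rot: [2.884, 1.246, 0.0]
force: [-0.6, -0.3, 2.8]
width: 0.002
gripper_force: 1.4
```

```bash
cat >> h.py <<'E'
c0=np.array([.575,-.0248]);H=136.3
def plan(step=3.55,n=12,end=328):
    s=arm.observe();r=R.from_rotvec(s["ee_rot"]).as_matrix();p=s["position"][:2].copy()
    d=p-c0;a=(H-np.degrees(np.arctan2(d[1],d[0])))%360
    print("cw",round(a,1),"r",round(np.hypot(*d)*1000,1),"z",s["position"][2],"F",np.round(s["force"],2))
    n=min(n,int(np.ceil((end-a)/step)));aa=a
    o=[]
    for i in range(n):
        aa=min(aa+step,end);t=np.radians(H-aa);q=c0+.098*np.array([np.cos(t),np.sin(t)])
        v=r[:2,:2].T@(q-p);p=q;o.append('{"tx": %.4f, "ty": %.4f, "tz": 0, "twist": 0}'%tuple(v))
    print(", ".join(o),"->",aa)
E
python3 -c "from h import *;plan()"
```

```text
cw 32.2 r 99.1 z 0.02884718651860255 F [-0.63 -0.26  2.77]
{"tx": 0.0044, "ty": 0.0044, "tz": 0, "twist": 0}, {"tx": 0.0048, "ty": 0.0037, "tz": 0, "twist": 0}, {"tx": 0.0045, "ty": 0.0040, "tz": 0, "twist": 0}, {"tx": 0.0043, "ty": 0.0043, "tz": 0, "twist": 0}, {"tx": 0.0040, "ty": 0.0046, "tz": 0, "twist": 0}, {"tx": 0.0037, "ty": 0.0048, "tz": 0, "twist": 0}, {"tx": 0.0034, "ty": 0.0050, "tz": 0, "twist": 0}, {"tx": 0.0031, "ty": 0.0052, "tz": 0, "twist": 0}, {"tx": 0.0028, "ty": 0.0054, "tz": 0, "twist": 0}, {"tx": 0.0024, "ty": 0.0056, "tz": 0, "twist": 0}, {"tx": 0.0021, "ty": 0.0057, "tz": 0, "twist": 0}, {"tx": 0.0017, "ty": 0.0058, "tz": 0, "twist": 0} -> 74.78525610808512
```

Call:
{"method": "move_arm", "body": {"motion": [{"tx": 0.0044,"ty": 0.0044,"tz": 0.0003,"twist": 0},{"tx": 0.0048,"ty": 0.0037,"tz": 0,"twist": 0},{"tx": 0.0045,"ty": 0.004,"tz": 0,"twist": 0},{"tx": 0.0043,"ty": 0.0043,"tz": 0,"twist": 0},{"tx": 0.004,"ty": 0.0046,"tz": 0,"twist": 0},{"tx": 0.0037,"ty": 0.0048,"tz": 0,"twist": 0},{"tx": 0.0034,"ty": 0.005,"tz": 0,"twist": 0},{"tx": 0.0031,"ty": 0.0052,"tz": 0,"twist": 0},{"tx": 0.0028,"ty": 0.0054,"tz": 0,"twist": 0},{"tx": 0.0024,"ty": 0.0056,"tz": 0,"twist": 0},{"tx": 0.0021,"ty": 0.0057,"tz": 0,"twist": 0},{"tx": 0.0017,"ty": 0.0058,"tz": 0,"twist": 0}]}}

```text
clock: 9.05
position: [0.6221, 0.0611, 0.0285]
ee_rot: [-2.884, -1.246, -0.0]
force: [-2.2, 1.8, 3.8]
width: 0.006
gripper_force: 1.9
```

```bash
python3 -c "from h import *;plan()"
```

```text
cw 75.0 r 98.0 z 0.02845727605202566 F [-2.23  1.82  3.79]
{"tx": 0.0013, "ty": 0.0059, "tz": 0, "twist": 0}, {"tx": 0.0010, "ty": 0.0060, "tz": 0, "twist": 0}, {"tx": 0.0006, "ty": 0.0060, "tz": 0, "twist": 0}, {"tx": 0.0002, "ty": 0.0061, "tz": 0, "twist": 0}, {"tx": -0.0002, "ty": 0.0061, "tz": 0, "twist": 0}, {"tx": -0.0005, "ty": 0.0060, "tz": 0, "twist": 0}, {"tx": -0.0009, "ty": 0.0060, "tz": 0, "twist": 0}, {"tx": -0.0013, "ty": 0.0059, "tz": 0, "twist": 0}, {"tx": -0.0016, "ty": 0.0058, "tz": 0, "twist": 0}, {"tx": -0.0020, "ty": 0.0057, "tz": 0, "twist": 0}, {"tx": -0.0023, "ty": 0.0056, "tz": 0, "twist": 0}, {"tx": -0.0027, "ty": 0.0054, "tz": 0, "twist": 0} -> 117.63737058442206
```

Excellent tracking, and a light 3.8 N.

Call:
{"method": "move_arm", "body": {"motion": [{"tx": 0.0013,"ty": 0.0059,"tz": 0,"twist": 0},{"tx": 0.001,"ty": 0.006,"tz": 0,"twist": 0},{"tx": 0.0006,"ty": 0.006,"tz": 0,"twist": 0},{"tx": 0.0002,"ty": 0.0061,"tz": 0,"twist": 0},{"tx": -0.0002,"ty": 0.0061,"tz": 0,"twist": 0},{"tx": -0.0005,"ty": 0.006,"tz": 0,"twist": 0},{"tx": -0.0009,"ty": 0.006,"tz": 0,"twist": 0},{"tx": -0.0013,"ty": 0.0059,"tz": 0,"twist": 0},{"tx": -0.0016,"ty": 0.0058,"tz": 0,"twist": 0},{"tx": -0.002,"ty": 0.0057,"tz": 0,"twist": 0},{"tx": -0.0023,"ty": 0.0056,"tz": 0,"twist": 0},{"tx": -0.0027,"ty": 0.0054,"tz": 0,"twist": 0}]}}

```text
clock: 10.25
position: [0.6675, 0.0064, 0.0285]
ee_rot: [2.884, 1.246, 0.0]
force: [-1.1, 2.8, 3.1]
width: 0.0
gripper_force: 2.0
```

```bash
python3 -c "from h import *;plan()"
```

```text
cw 117.6 r 97.6 z 0.02847318882142841 F [-1.08  2.78  3.13]
{"tx": -0.0027, "ty": 0.0055, "tz": 0, "twist": 0}, {"tx": -0.0033, "ty": 0.0051, "tz": 0, "twist": 0}, {"tx": -0.0036, "ty": 0.0049, "tz": 0, "twist": 0}, {"tx": -0.0039, "ty": 0.0046, "tz": 0, "twist": 0}, {"tx": -0.0042, "ty": 0.0044, "tz": 0, "twist": 0}, {"tx": -0.0045, "ty": 0.0041, "tz": 0, "twist": 0}, {"tx": -0.0047, "ty": 0.0038, "tz": 0, "twist": 0}, {"tx": -0.0050, "ty": 0.0035, "tz": 0, "twist": 0}, {"tx": -0.0052, "ty": 0.0032, "tz": 0, "twist": 0}, {"tx": -0.0054, "ty": 0.0029, "tz": 0, "twist": 0}, {"tx": -0.0055, "ty": 0.0025, "tz": 0, "twist": 0}, {"tx": -0.0057, "ty": 0.0022, "tz": 0, "twist": 0} -> 160.2448518207089
```

Call:
{"method": "move_arm", "body": {"motion": [{"tx": -0.0027,"ty": 0.0055,"tz": 0,"twist": 0},{"tx": -0.0033,"ty": 0.0051,"tz": 0,"twist": 0},{"tx": -0.0036,"ty": 0.0049,"tz": 0,"twist": 0},{"tx": -0.0039,"ty": 0.0046,"tz": 0,"twist": 0},{"tx": -0.0042,"ty": 0.0044,"tz": 0,"twist": 0},{"tx": -0.0045,"ty": 0.0041,"tz": 0,"twist": 0},{"tx": -0.0047,"ty": 0.0038,"tz": 0,"twist": 0},{"tx": -0.005,"ty": 0.0035,"tz": 0,"twist": 0},{"tx": -0.0052,"ty": 0.0032,"tz": 0,"twist": 0},{"tx": -0.0054,"ty": 0.0029,"tz": 0,"twist": 0},{"tx": -0.0055,"ty": 0.0025,"tz": 0,"twist": 0},{"tx": -0.0057,"ty": 0.0022,"tz": 0,"twist": 0}]}}

```text
clock: 11.45
position: [0.6643, -0.0648, 0.0285]
ee_rot: [2.884, 1.246, 0.0]
force: [0.9, 2.0, 3.4]
width: 0.01
gripper_force: 2.0
```

```bash
python3 -c "from h import *;plan()"
```

```text
cw 160.4 r 97.9 z 0.028497040283682655 F [0.86 1.96 3.43]
{"tx": -0.0057, "ty": 0.0019, "tz": 0, "twist": 0}, {"tx": -0.0059, "ty": 0.0015, "tz": 0, "twist": 0}, {"tx": -0.0060, "ty": 0.0011, "tz": 0, "twist": 0}, {"tx": -0.0060, "ty": 0.0007, "tz": 0, "twist": 0}, {"tx": -0.0061, "ty": 0.0003, "tz": 0, "twist": 0}, {"tx": -0.0061, "ty": -0.0000, "tz": 0, "twist": 0}, {"tx": -0.0061, "ty": -0.0004, "tz": 0, "twist": 0}, {"tx": -0.0060, "ty": -0.0008, "tz": 0, "twist": 0}, {"tx": -0.0060, "ty": -0.0012, "tz": 0, "twist": 0}, {"tx": -0.0059, "ty": -0.0015, "tz": 0, "twist": 0}, {"tx": -0.0058, "ty": -0.0019, "tz": 0, "twist": 0}, {"tx": -0.0056, "ty": -0.0022, "tz": 0, "twist": 0} -> 203.02522760353764
```

Call:
{"method": "move_arm", "body": {"motion": [{"tx": -0.0057,"ty": 0.0019,"tz": 0,"twist": 0},{"tx": -0.0059,"ty": 0.0015,"tz": 0,"twist": 0},{"tx": -0.006,"ty": 0.0011,"tz": 0,"twist": 0},{"tx": -0.006,"ty": 0.0007,"tz": 0,"twist": 0},{"tx": -0.0061,"ty": 0.0003,"tz": 0,"twist": 0},{"tx": -0.0061,"ty": 0,"tz": 0,"twist": 0},{"tx": -0.0061,"ty": -0.0004,"tz": 0,"twist": 0},{"tx": -0.006,"ty": -0.0008,"tz": 0,"twist": 0},{"tx": -0.006,"ty": -0.0012,"tz": 0,"twist": 0},{"tx": -0.0059,"ty": -0.0015,"tz": 0,"twist": 0},{"tx": -0.0058,"ty": -0.0019,"tz": 0,"twist": 0},{"tx": -0.0056,"ty": -0.0022,"tz": 0,"twist": 0}]}}

```text
clock: 12.65
position: [0.6133, -0.1148, 0.0285]
ee_rot: [2.884, 1.246, 0.0]
force: [2.4, 0.9, 4.1]
width: 0.006
gripper_force: 1.9
```

```bash
python3 -c "from h import *;plan()"
```

```text
cw 203.2 r 97.8 z 0.028455650395096035 F [2.39 0.88 4.1 ]
{"tx": -0.0055, "ty": -0.0025, "tz": 0, "twist": 0}, {"tx": -0.0053, "ty": -0.0029, "tz": 0, "twist": 0}, {"tx": -0.0051, "ty": -0.0033, "tz": 0, "twist": 0}, {"tx": -0.0049, "ty": -0.0036, "tz": 0, "twist": 0}, {"tx": -0.0047, "ty": -0.0039, "tz": 0, "twist": 0}, {"tx": -0.0044, "ty": -0.0042, "tz": 0, "twist": 0}, {"tx": -0.0042, "ty": -0.0044, "tz": 0, "twist": 0}, {"tx": -0.0039, "ty": -0.0047, "tz": 0, "twist": 0}, {"tx": -0.0036, "ty": -0.0049, "tz": 0, "twist": 0}, {"tx": -0.0033, "ty": -0.0051, "tz": 0, "twist": 0}, {"tx": -0.0030, "ty": -0.0053, "tz": 0, "twist": 0}, {"tx": -0.0026, "ty": -0.0055, "tz": 0, "twist": 0} -> 245.82772364338908
```

Call:
{"method": "move_arm", "body": {"motion": [{"tx": -0.0055,"ty": -0.0025,"tz": 0,"twist": 0},{"tx": -0.0053,"ty": -0.0029,"tz": 0,"twist": 0},{"tx": -0.0051,"ty": -0.0033,"tz": 0,"twist": 0},{"tx": -0.0049,"ty": -0.0036,"tz": 0,"twist": 0},{"tx": -0.0047,"ty": -0.0039,"tz": 0,"twist": 0},{"tx": -0.0044,"ty": -0.0042,"tz": 0,"twist": 0},{"tx": -0.0042,"ty": -0.0044,"tz": 0,"twist": 0},{"tx": -0.0039,"ty": -0.0047,"tz": 0,"twist": 0},{"tx": -0.0036,"ty": -0.0049,"tz": 0,"twist": 0},{"tx": -0.0033,"ty": -0.0051,"tz": 0,"twist": 0},{"tx": -0.003,"ty": -0.0053,"tz": 0,"twist": 0},{"tx": -0.0026,"ty": -0.0055,"tz": 0,"twist": 0}]}}

```text
clock: 13.85
position: [0.542, -0.1167, 0.0284]
ee_rot: [2.884, 1.246, -0.0]
force: [2.1, 0.1, 4.2]
width: 0.004
gripper_force: 1.9
```

```bash
python3 -c "from h import *;plan()"
```

```text
cw 246.1 r 97.7 z 0.028427043383558014 F [2.12 0.11 4.2 ]
{"tx": -0.0025, "ty": -0.0055, "tz": 0, "twist": 0}, {"tx": -0.0019, "ty": -0.0058, "tz": 0, "twist": 0}, {"tx": -0.0015, "ty": -0.0059, "tz": 0, "twist": 0}, {"tx": -0.0012, "ty": -0.0060, "tz": 0, "twist": 0}, {"tx": -0.0008, "ty": -0.0060, "tz": 0, "twist": 0}, {"tx": -0.0004, "ty": -0.0061, "tz": 0, "twist": 0}, {"tx": -0.0000, "ty": -0.0061, "tz": 0, "twist": 0}, {"tx": 0.0003, "ty": -0.0061, "tz": 0, "twist": 0}, {"tx": 0.0007, "ty": -0.0060, "tz": 0, "twist": 0}, {"tx": 0.0011, "ty": -0.0060, "tz": 0, "twist": 0}, {"tx": 0.0014, "ty": -0.0059, "tz": 0, "twist": 0}, {"tx": 0.0018, "ty": -0.0058, "tz": 0, "twist": 0} -> 288.6683603093324
```

Call:
{"method": "move_arm", "body": {"motion": [{"tx": -0.0025,"ty": -0.0055,"tz": 0,"twist": 0},{"tx": -0.0019,"ty": -0.0058,"tz": 0,"twist": 0},{"tx": -0.0015,"ty": -0.0059,"tz": 0,"twist": 0},{"tx": -0.0012,"ty": -0.006,"tz": 0,"twist": 0},{"tx": -0.0008,"ty": -0.006,"tz": 0,"twist": 0},{"tx": -0.0004,"ty": -0.0061,"tz": 0,"twist": 0},{"tx": 0,"ty": -0.0061,"tz": 0,"twist": 0},{"tx": 0.0003,"ty": -0.0061,"tz": 0,"twist": 0},{"tx": 0.0007,"ty": -0.006,"tz": 0,"twist": 0},{"tx": 0.0011,"ty": -0.006,"tz": 0,"twist": 0},{"tx": 0.0014,"ty": -0.0059,"tz": 0,"twist": 0},{"tx": 0.0018,"ty": -0.0058,"tz": 0,"twist": 0}]}}

```text
clock: 15.05
position: [0.4881, -0.0698, 0.0284]
ee_rot: [2.884, 1.246, -0.001]
force: [1.0, -2.5, 4.0]
width: 0.008
gripper_force: 2.0
```

```bash
python3 -c "from h import *;plan()"
```

```text
cw 288.9 r 97.8 z 0.02838074454104077 F [ 1.04 -2.51  3.99]
{"tx": 0.0020, "ty": -0.0057, "tz": 0, "twist": 0}, {"tx": 0.0025, "ty": -0.0055, "tz": 0, "twist": 0}, {"tx": 0.0029, "ty": -0.0053, "tz": 0, "twist": 0}, {"tx": 0.0032, "ty": -0.0052, "tz": 0, "twist": 0}, {"tx": 0.0035, "ty": -0.0050, "tz": 0, "twist": 0}, {"tx": 0.0038, "ty": -0.0047, "tz": 0, "twist": 0}, {"tx": 0.0041, "ty": -0.0045, "tz": 0, "twist": 0}, {"tx": 0.0044, "ty": -0.0042, "tz": 0, "twist": 0}, {"tx": 0.0046, "ty": -0.0039, "tz": 0, "twist": 0}, {"tx": 0.0049, "ty": -0.0036, "tz": 0, "twist": 0}, {"tx": 0.0051, "ty": -0.0033, "tz": 0, "twist": 0}, {"tx": 0.0000, "ty": -0.0000, "tz": 0, "twist": 0} -> 328
```

Call:
{"method": "move_arm", "body": {"motion": [{"tx": 0.002,"ty": -0.0057,"tz": 0,"twist": 0},{"tx": 0.0025,"ty": -0.0055,"tz": 0,"twist": 0},{"tx": 0.0029,"ty": -0.0053,"tz": 0,"twist": 0},{"tx": 0.0032,"ty": -0.0052,"tz": 0,"twist": 0},{"tx": 0.0035,"ty": -0.005,"tz": 0,"twist": 0},{"tx": 0.0038,"ty": -0.0047,"tz": 0,"twist": 0},{"tx": 0.0041,"ty": -0.0045,"tz": 0,"twist": 0},{"tx": 0.0044,"ty": -0.0042,"tz": 0,"twist": 0},{"tx": 0.0046,"ty": -0.0039,"tz": 0,"twist": 0},{"tx": 0.0049,"ty": -0.0036,"tz": 0,"twist": 0},{"tx": 0.0051,"ty": -0.0033,"tz": 0,"twist": 0},{"tx": 0,"ty": 0,"tz": 0,"twist": 0}]}}

```text
clock: 16.25
position: [0.4798, -0.0038, 0.0284]
ee_rot: [-2.882, -1.248, -0.001]
force: [-0.3, 1.9, 3.6]
width: 0.004
gripper_force: 1.9
```

```bash
python3 -c "from h import *;plan(n=1,end=400)"
```

```text
cw 328.8 r 97.5 z 0.02842666731409977 F [-0.27  1.9   3.58]
{"tx": 0.0051, "ty": -0.0034, "tz": 0, "twist": 0} -> 332.3049073897642
```

Call:
{"method": "move_arm", "body": {"motion": [{"tx": 0,"ty": 0,"tz": -0.005,"twist": 0},{"tx": 0,"ty": 0,"tz": -0.015,"twist": 0},{"tx": 0,"ty": 0,"tz": -0.03,"twist": 0},{"tx": 0,"ty": 0,"tz": -0.04,"twist": 0},{"tx": 0,"ty": 0,"tz": -0.04,"twist": 0},{"tx": 0,"ty": 0,"tz": -0.03,"twist": 0},{"tx": 0,"ty": 0,"tz": -0.01,"twist": 0},{"tx": 0,"ty": 0,"tz": 0,"twist": 0},{"tx": 0,"ty": 0,"tz": 0,"twist": 0},{"tx": 0,"ty": 0,"tz": 0,"twist": 0}]}}

```text
clock: 17.25
position: [0.4786, -0.0056, 0.1969]
ee_rot: [-2.883, -1.245, 0.004]
force: [-0.3, 0.5, -0.5]
width: 0.005
gripper_force: 0.0
```

```bash
python3 - <<'E'
from h import *
cv2.imwrite("pics/end.png",cv2.cvtColor(arm.get_image("side"),cv2.COLOR_RGB2BGR))
E
```

```text
(no output)
```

View pics/end.png

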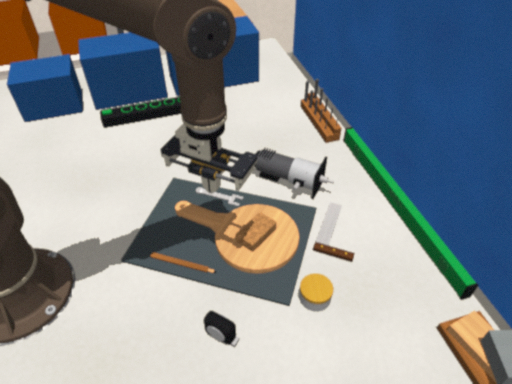

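The arm is clear at a height of 0.197 m. The board (257,237), block (256,231), pencil, spanner, router, tape, wax and square all sit where they did at the start.

```bash
python3 -c "from cell import arm;print(arm.sign_off())"
```

```text
the job is handed in; nothing more can be done
None
```

The job is handed in: the shut fingertips ran clockwise round the rim from about 32° to 329° past the handle, with about 3–4 N of downward force at each reading, then lifted clear at 17 s; the last picture shows nothing moved.

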